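Isolate and bleed the bench air manifold

TASK

The compressed-air manifold on the bench must be isolated and bled before service. With a fingertip, push round the lever of the supply valve (the valve with the long rigid pipe) until it stands square across its pipe, fully shut; only then push round the lever of the vent valve (the one with the short tapered silencer) until it lies in line with the silencer, fully open. Leave the third lever, over the quick coupling, and the loose things as they are; push the levers from the side and do not grip them.

Things in the scene. Friction and masses are not known exactly. Their poses are not given: they have to be found in the camera images.
- manifold: Air manifold screwed to the bench: aluminium bar 40 x 360 mm, top at z = 0.050, a 50 mm gauge at its +y end (up to 0.09 m high). Origin: under the bar's middle, on the bench; x = the way the three ports point (roughly away from the robot), y along the bar. Three alike plated ball valves stand 120 mm apart on its +x side, lever pivots 68 mm from the origin's y axis; their order changes from run to run.
- supply_valve: The supply valve: the one with a rigid aluminium pipe, 20 mm thick, running 190 mm out along x, 30 mm above the bench, then down into a rubber grommet. Origin: on the bench, straight below the vertical pivot of its lever; x = along its port and pipe, z up. Valve and fitting stay below z = 0.047, but for the 21 mm thick stem on the pivot.
- vent_valve: The vent valve: the one with the short ribbed bronze silencer (21 mm thick, tapered end, ending 69 mm from the pivot). Origin and axes as for the supply valve.
- tool_valve: The third valve, with a steel quick coupling (29 mm thick, straight, open socket, ending 79 mm from the pivot). Origin and axes as for the supply valve. To be left alone.
- supply_lever (a joint): Angle of the supply lever, rad: 0 = in line with its pipe (open; lever points along the valve's +x), growing clockwise seen from above to 1.571 = square across (shut; lever points along the valve's -y). Hard stop at both ends. Starts fully or partly open (0 to 0.5). Pushed at the sleeve it yields to about 4 N of steady friction, stays where it is left, and can be pushed from either side.
- vent_lever (a joint): Angle of the vent lever, same lever and same meaning: 0 = in line with the silencer (open), 1.571 = across (shut). Starts shut or nearly so (1.45 to 1.571).
- tool_lever (a joint): Angle of the third lever, same lever and meaning. Starts fully or partly open (0 to 0.5). To be left alone.
- supply_grip (a point): A point on the supply lever's black plastic sleeve, 78 mm from the pivot, z = 0.069; moves with the lever, x axis outward along it. Each lever is a steel strip with a sleeve 14 mm wide reaching from 39 to 105 mm from the pivot, underside at z = 0.063, top at z = 0.075 (the pivot nut stands to 0.076).
- vent_grip (a point): The same point on the vent lever. (In the rules, ..._lever_c0 and ..._lever_c1 are the two long halves of a lever's sleeve, left and right of its centre line.)
- tool_grip (a point): The same point on the third lever.
- spare_coupling: Bystander: loose steel quick coupling standing on end, 29 mm thick, 55 mm tall, beyond the levers. Origin: centre of its underside.
- case_a: Bystander: small dark-blue plastic case lying beyond the levers, 42 x 60 x 22 mm. Origin: centre of its underside.
- case_b: Bystander: a second such case, off the manifold's gauge end (+y).
- pen_cup: Bystander: pale cup 72 mm wide and 95 mm tall with pens standing to about 145 mm, off the manifold's other end (-y). Origin: centre of its underside.

How it is judged:
By the outcome, as a careful person would: the job done as asked, in the order asked, and still so for the second after the job is handed in, with the robot touching nothing.
It also fails if it takes over 61 s, if anything falls off the work surface, if the arm or the gripper's body presses on something with over 40 N, if the wrist force passes 120 N, or if a joint passes its speed limit or range.

ROBOT

A 6-joint arm with a two-finger parallel gripper is mounted at the origin on the work surface. World frame = base frame: x ahead of the robot, y to its left, z up, the work surface at z = 0. Lengths are in m, angles in degrees, forces in N, time in s.
With the tool pointing down it reaches from about 0.35 to 0.775 m from the base axis. Payload 7.3 kg.
Tool frame: the origin (TCP) lies at the centre of the arm's flange, where the gripper is bolted on; the fingertips stand 178 mm ahead of it and the grasp point (between the pads) lies 159 mm ahead of it; z points along the fingers, x is the direction in which the jaws open and shut, and the axes are right-handed (so a half turn about z gives the same grasp; the last joint's range is limited). The gripper opens to 92 mm and grips with 3 to 60 N. Pads are 19 mm wide; open, the fingers measure 130 mm over their backs; the gripper's body (75 mm by 190 mm) begins 47 mm behind the grasp point.
Start: joints at [-77.349, 19.595, 87.324, -0, 73.075, -8.365], TCP at [0.188, -0.49, 0.405] pointing down, gripper open.
Joint ranges: [-145.02, 145.02], [-44.19, 115.74], [2.07, 154.8], [-57.11, 237.11], [16.16, 152.29], [-177.93, 177.93]. Speed limits (degrees/s): [147.25, 147.25, 180, 180, 180, 180].

INTERFACE

Orientations are given as [roll, pitch, yaw] about the fixed x, y, z axes, in that order (R = Rz(yaw) Ry(pitch) Rx(roll)).
In Python, from rig import * gives the robot as it stands. The module is installed in compiled form; this text tells all that it offers.
- The arm moves only by the tool step_arm, never from a script. Its argument "deltas" is a list of rows, each an object with "offset": the shift along the world's x, y, z in m, a list of three; "angular": the turn, a rotation vector about the world's x, y, z in rad, a list of three. In form: [{"offset": [dx, dy, dz], "angular": [wx, wy, wz]}, ...]. A call has 1 to 12 rows; each row shifts and turns the commanded pose from where the row before left it; what a row does not reach is not made up. A row lasts 1/8 s, in which the tool goes at most 62.5 mm and 10.7 degrees, less where a joint would pass 70% of its speed; a pose out of reach is approached as far as the arm can. A call with a gripper value outside its range is refused whole. "gripper" is the finger opening in m, from 0 to 0.0918, set as the call begins (left out, the last holds). The fingers move at their own pace and stop on an object; the grip force is fixed at half the most. Time passes only in rows, so rows that do not move let the fingers close. It gives the time, the measured TCP pose, the force and the opening at its end, in the units of the state.
- observe(): the state, without advancing time (a new reading comes with each control period).
- snapshot(name): name is "scene" or "top"; returns the picture (420x560x3 uint8, red, green, blue); there is no depth.
- calibration(name): a dict with "K" (3x3 intrinsics, pixels), "dist" ([k1, k2, p1, p2, k3] as OpenCV has them; the pictures are not rectified), "world_from_camera" (4x4, takes a point from camera to world coordinates). Camera axes: x right, y down, z forward; pixel columns grow to the right and rows downward; lengths in m; the calibration is good to about 2 mm. A picture is of the moment at which its call begins. calibration takes no time and is no camera call.
- close_job(): hands the job in, once; it reports no verdict.
Trained networks look in the newest picture that a camera, given by its name, has taken for a name from the list of things; names that differ only in an ending like _2 or _b are one class to them, and where a whole thing is asked for, a point or a joint stands for the part that bears it (a point fixed in the world has none). Each returns a list of dicts, best first, with "score" (0 to 1); they miss things now and then, are a little off and sometimes report something else, mostly with a low value. They report only what shows in the picture. A call takes as long as a camera call.
- recognise(name, camera): "location" ([x, y, z] in m, in world coordinates, good to about 4 mm: the middle of the surface that is visible of it).
The state is a dict: "t": time; "joint_positions": joint angles; "joint_vel": joint speeds; "tau": joint torques, N m; "tool_pos": TCP position; "ee_rot": TCP orientation; "wrist_force": force on the tool from outside, world axes, zero at the start; "torque": the same for the moment, N m; "opening": finger opening in m.
Only numpy, scipy, OpenCV 4.12 (cv2) and the standard library are available. Lean on these libraries where they do the work, as an engineer would, in place of code of your own. Each camera call takes 0.05 s, during which the arm holds its last target. There are 200 camera calls.

## Working session

There is one attempt and no reset: what is moved stays moved. The work goes in short steps, Python scripts to look and compute and a tool call to move; the robot and the scene stay as the last step left them, time stands still between calls to the robot, and variables do not carry over. Pictures are saved under pics/ and viewed, about 8 in all and at most 12, crops included, and the job is handed in when it is done.

Besides the shell and the picture viewer there is one more tool, called after "Request:" by a JSON object that holds its "method" and its "body", one argument or row to a line. step_arm: Moves the arm, as the interface text tells. Its arguments: {"type":"object","properties":{"deltas":{"type":"array"},"gripper":{"type":"number"}},"required":["deltas"]}

```bash
mkdir -p pics; python3 - <<'E'
from rig import *
import cv2
for c in ("scene","top"):
    cv2.imwrite(f"pics/{c}0.png",snapshot(c)[:,:,::-1])
    for n in ("manifold","supply_valve","vent_valve","tool_valve","supply_grip","supply_lever","spare_coupling","case_a","pen_cup"):
        print(c,n,[(round(d["score"],2),[round(float(v),3) for v in d["location"]]) for d in recognise(n,c)[:4]])
    k=calibration(c);print(k["world_from_camera"].round(3).tolist(),k["K"].round(0).tolist())
s=observe();print(s)
E
```

```text
scene manifold [(0.61, [0.453, 0.091, 0.051])]
scene supply_valve [(0.75, [0.62, -0.041, 0.038])]
scene vent_valve [(0.96, [0.513, 0.184, 0.05])]
scene tool_valve [(0.82, [0.562, 0.066, 0.039]), (0.27, [0.506, 0.132, 0.067])]
scene supply_grip [(0.52, [0.587, -0.067, 0.068])]
scene supply_lever [(0.65, [0.585, -0.063, 0.073])]
scene spare_coupling [(0.78, [0.707, 0.039, 0.043]), (0.34, [0.453, 0.092, 0.052])]
scene case_a [(0.96, [0.689, 0.153, 0.019]), (0.65, [0.437, 0.379, 0.02]), (0.37, [0.645, -0.272, 0.067])]
scene pen_cup [(0.68, [0.644, -0.273, 0.067])]
[[-0.273, 0.573, -0.773, 1.494], [0.962, 0.176, -0.209, 0.281], [0.017, -0.801, -0.599, 0.759], [0.0, 0.0, 0.0, 1.0]] [[461.0, 0.0, 277.0], [0.0, 461.0, 214.0], [0.0, 0.0, 1.0]]
top manifold [(0.79, [0.438, 0.086, 0.048])]
top supply_valve [(0.84, [0.597, -0.041, 0.044])]
top vent_valve [(0.94, [0.51, 0.179, 0.044])]
top tool_valve [(0.88, [0.547, 0.064, 0.048])]
top supply_grip [(0.81, [0.568, -0.07, 0.072])]
top supply_lever [(0.54, [0.575, -0.065, 0.077])]
top spare_coupling [(0.73, [0.423, 0.379, 0.021]), (0.33, [0.57, -0.0
[... 298 characters left out ...]
, [0.0, 547.0, 212.0], [0.0, 0.0, 1.0]]
{'t': 1.0, 'joint_positions': array([-7.73482284e+01,  1.95965029e+01,  8.73251630e+01, -1.79350925e-03,
        7.30742689e+01, -8.36361886e+00]), 'joint_vel': array([-0.03706691, -0.03971657,  0.10843384, -0.06912421, -0.04706714,
       -0.02559635]), 'tau': array([ 2.99665960e-03, -4.31131411e+01, -2.44483298e+01,  7.21561862e-02,
        4.81821550e-02, -1.01413798e-05]), 'tool_pos': array([ 0.18830607, -0.49007221,  0.40472424]), 'ee_rot': array([ 1.79997711e+02, -3.77235573e-03, -6.89840874e+01]), 'wrist_force': array([ 0.23564534, -0.50371171, -0.18546177]), 'torque': array([ 0.02887227, -0.04208262,  0.03819659]), 'opening': 0.091680139561315}
```

View pics/top0.png

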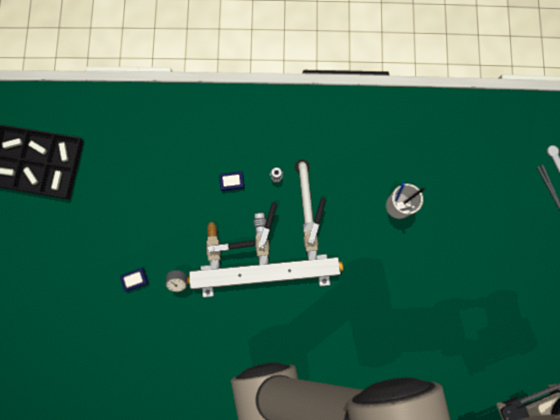

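View pics/scene0.png

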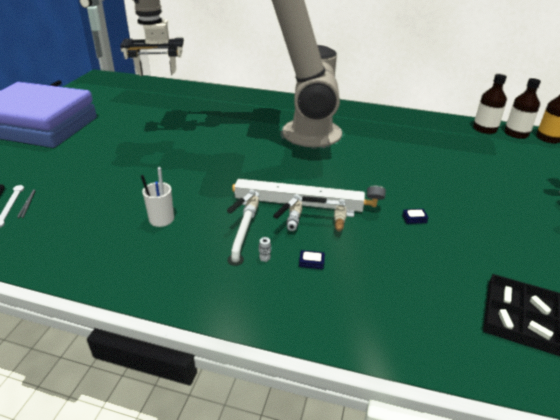

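The top view shows, from left to right: the vent valve (bronze silencer, about (213,245), lever across), the tool valve (263,240) and the supply valve (312,240, pipe to (302,165)), whose lever is about 0.4 rad open. The scene view agrees on the order. The two cameras differ by about 12 mm in x, so I'll take closer crops.

```bash
python3 - <<'E'
import cv2
a=cv2.imread("pics/top0.png")[150:300,160:360];cv2.imwrite("pics/topc.png",cv2.resize(a,None,fx=4,fy=4,interpolation=cv2.INTER_CUBIC))
a=cv2.imread("pics/scene0.png")[160:280,220:390];cv2.imwrite("pics/scenec.png",cv2.resize(a,None,fx=4.5,fy=4.5,interpolation=cv2.INTER_CUBIC))
E
```

```text
(no output)
```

View pics/topc.png

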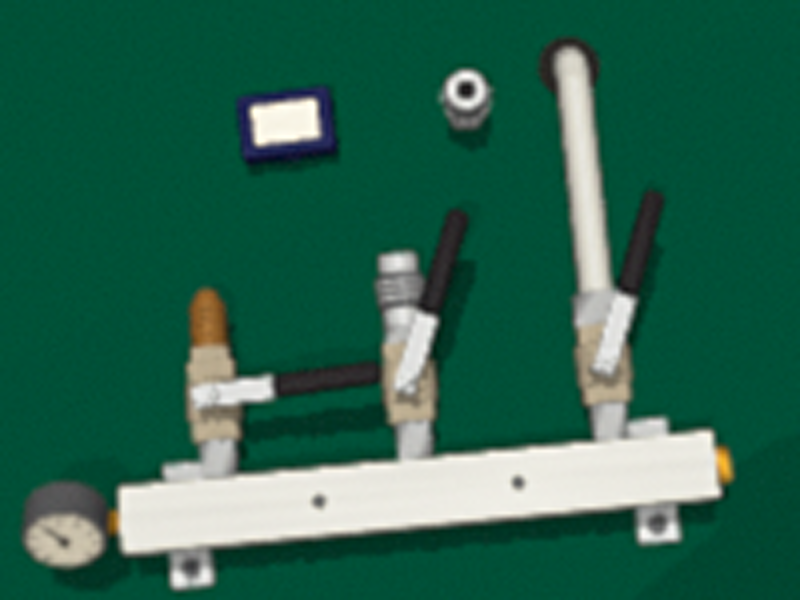

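View pics/scenec.png

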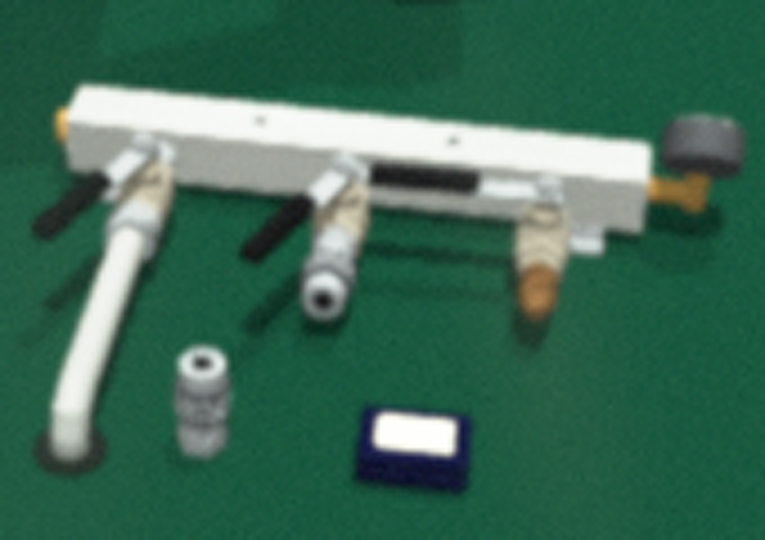

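The top crop shows nuts at (205,397), (408,385) and (606,370), and sleeve tips at (380,372), (459,213) and (655,193). The scene crop has the same points at (547,190), (348,162) and (155,152). I'll project both sets onto known heights and also triangulate them.

```bash
cat > h.py <<'E'
import numpy as np, cv2
from rig import *
def ray(c,p):
    k=calibration(c);T=k["world_from_camera"]
    u=cv2.undistortPoints(np.array([[p]],float),k["K"],np.array(k["dist"],float))[0,0]
    d=T[:3,:3]@np.array([u[0],u[1],1]);return T[:3,3],d/np.linalg.norm(d)
def plane(c,p,z):
    o,d=ray(c,p);return o+d*(z-o[2])/d[2]
def tri(a,b):
    (o1,d1),(o2,d2)=ray("top",a),ray("scene",b)
    s=np.linalg.lstsq(np.c_[d1,-d2],o2-o1,rcond=None)[0]
    P,Q=o1+s[0]*d1,o2+s[1]*d2;return (P+Q)/2,np.linalg.norm(P-Q)
E
python3 - <<'E'
from h import *
np.set_printoptions(precision=4,suppress=True)
T=lambda u,v:(160+(u+.5)/4-.5,150+(v+.5)/4-.5); S=lambda u,v:(220+(u+.5)/4.5-.5,160+(v+.5)/4.5-.5)
for n,a,b,z in [("hole+y",(319,501),(453,141),.05),("hole-y",(518,483),(260,121),.05),
 ("c++",(120,487),(640,178),.05),("c+-",(713,432),(68,122),.05),("c-+",(118,553),(651,146),.05),("c--",(722,496),(82,86),.05),
 ("nutV",(205,397),(547,190),.076),("nutT",(408,385),(348,162),.076),("nutS",(606,370),(155,152),.076),
 ("tipV",(380,372),(374,175),.073),("tipT",(459,213),(246,254),.073),("tipS",(655,193),(38,232),.073),("pipeend",(568,62),(70,452),.0)]:
    print(n,plane("top",T(*a),z)[:2],plane("scene",S(*b),z)[:2],*tri(T(*a),S(*b)))
E
```

```text
hole+y [0.4397 0.1184] [0.4403 0.1185] [0.4397 0.1184 0.0496] 2.330102598173382e-05
hole-y [ 0.4529 -0.0008] [ 0.4542 -0.0008] [ 0.453  -0.0009  0.0492] 0.00030073800259292646
c++ [0.4456 0.2383] [0.4458 0.2343] [0.4458 0.2362 0.0505] 0.004016897556378476
c+- [ 0.4857 -0.1178] [ 0.4905 -0.1139] [ 0.4857 -0.1171  0.0465] 0.0023601546922161817
c-+ [0.4062 0.2378] [0.4093 0.2363] [0.4064 0.2371 0.0483] 0.0019300567650816463
c-- [ 0.4474 -0.1233] [ 0.4489 -0.1197] [ 0.447  -0.122   0.0486] 0.003050210712663168
nutV [0.4984 0.186 ] [0.5123 0.1862] [0.4994 0.186  0.0673] 0.0021643424008727223
nutT [0.508  0.0659] [0.5187 0.0703] [0.5085 0.067  0.0687] 0.0019570776358590514
nutS [ 0.5192 -0.0514] [ 0.5422 -0.0401] [ 0.5203 -0.05    0.0601] 0.004841168217405655
tipV [0.5157 0.0828] [0.5229 0.0869] [0.516  0.0843 0.0679] 0.0025437724748310435
tipT [0.6127 0.0378] [0.6177 0.0371] [0.6135 0.0369 0.0698] 0.0018406138540788747
tipS [ 0.6272 -0.0801] [ 0.6322 -0.079 ] [ 0.628  -0.0805  0.0696] 0.0003872947339977242
pipeend [ 0.7262 -0.0297] [ 0.7224 -0.0303] [ 0.7253 -0.0293  0.0029] 0.0004892741862752097
```

Manifold model: yaw is about 6.35°, with pivots V(0.5006,0.1856), T(0.5139,0.0663) and S(0.5272,-0.0530). The supply lever is at about 0.37 rad and the vent at about 1.53. I'll close the fingers and move in high.

Request:
{"method": "step_arm", "body": {
  "deltas": [
    {"offset":[0.0265,0.029,0],"angular":[0,0,0.157]},
    {"offset":[0.0265,0.029,0],"angular":[0,0,0.157]},
    {"offset":[0.0265,0.029,0],"angular":[0,0,0.157]},
    {"offset":[0.0265,0.029,0],"angular":[0,0,0.157]},
    {"offset":[0.0265,0.029,0],"angular":[0,0,0.157]},
    {"offset":[0.0265,0.029,0],"angular":[0,0,0.157]},
    {"offset":[0.0265,0.029,0],"angular":[0,0,0.157]},
    {"offset":[0.0265,0.029,0],"angular":[0,0,0.157]},
    {"offset":[0.0265,0.029,0],"angular":[0,0,0.157]},
    {"offset":[0.0265,0.029,0],"angular":[0,0,0.157]},
    {"offset":[0.0265,0.029,0],"angular":[0,0,0.157]},
    {"offset":[0.0265,0.029,0],"angular":[0,0,0.157]}
  ],
  "gripper": 0
}}

```text
t: 2.5
tool_pos: [0.5071, -0.141, 0.4048]
ee_rot: [180.0, -0.0, 39.3]
wrist_force: [0.5, -0.2, 0.6]
opening: -0.0
```

Request:
{"method": "step_arm", "body": {
  "deltas": [
    {"offset":[0.0265,0.029,0],"angular":[0,0,0.157]},
    {"offset":[0.0265,0.029,0],"angular":[0,0,0.157]},
    {"offset":[0.0265,0.029,0],"angular":[0,0,0.157]},
    {"offset":[0.0265,0.029,0],"angular":[0,0,0.157]},
    {"offset":[0,0,-0.03]},
    {"offset":[0,0,-0.03]},
    {"offset":[0,0,0]},
    {"offset":[0,0,0]}
  ]
}}

```text
invalid input at $.deltas[4]: expected keys offset, angular
```

Request:
{"method": "step_arm", "body": {
  "deltas": [
    {"offset":[0.0265,0.029,0],"angular":[0,0,0.157]},
    {"offset":[0.0265,0.029,0],"angular":[0,0,0.157]},
    {"offset":[0.0265,0.029,0],"angular":[0,0,0.157]},
    {"offset":[0.0265,0.029,0],"angular":[0,0,0.157]},
    {"offset":[0,0,-0.03],"angular":[0,0,0]},
    {"offset":[0,0,-0.03],"angular":[0,0,0]},
    {"offset":[0,0,-0.03],"angular":[0,0,0]},
    {"offset":[0,0,0],"angular":[0,0,0]}
  ]
}}

```text
t: 3.5
tool_pos: [0.6117, -0.026, 0.3124]
ee_rot: [-179.7, 0.0, 74.9]
wrist_force: [-0.0, -0.1, -0.1]
opening: 0.0008
```

```bash
python3 - <<'E'
from rig import *
import cv2
a=snapshot("scene")[:,:,::-1]
cv2.imwrite("pics/s1.png",cv2.resize(a[90:290,180:420],None,fx=3,fy=3,interpolation=cv2.INTER_CUBIC))
s=observe();print(s["tool_pos"],s["ee_rot"],s["joint_positions"])
E
```

```text
[ 0.61229561 -0.02607319  0.31436482] [-1.79901221e+02  4.98259618e-03  7.49413396e+01] [-9.60067255e+00  3.32391557e+01  7.98837181e+01  4.81933130e-03
  6.69759312e+01 -8.45438966e+01]
```

View pics/s1.png

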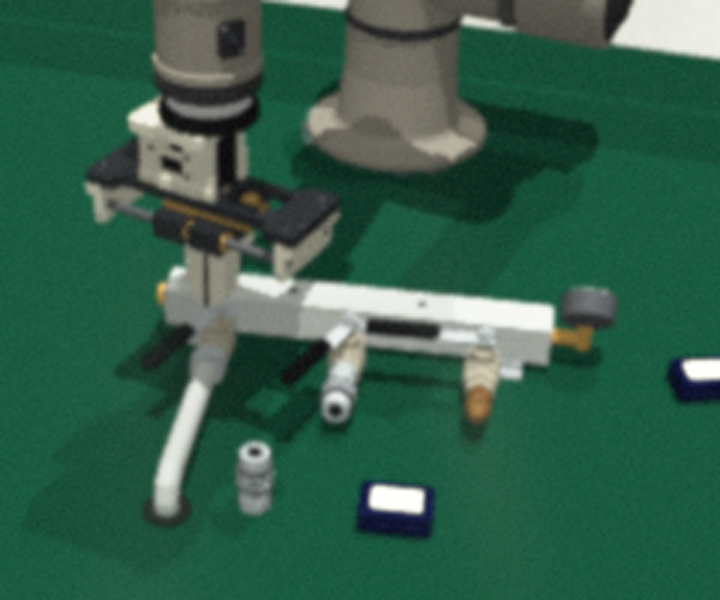

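The fingers hang clear between the supply and tool levers, with the tips around (205,300) in the crop. Next I'll work out the two push arcs.

```bash
cat > arc.py <<'E'
import numpy as np
e=lambda a:np.array([np.cos(np.radians(a)),np.sin(np.radians(a))])
def c(P,a,d,r=.075): return np.array(P)+r*e(a)+d*e(a+90)
S=(.5272,-.0530);V=(.5006,.1856)
def show(P,wp,p0,y0):
    p=np.array(p0)
    for a,d in wp:
        q=c(P,a,d);st=np.round(q-p,4);p=p+st
        print("a%.2f d%.3f"%(a,d),st,"w %.4f"%np.radians(a+90-y0),p.round(4));y0=a+90
E
python3 - <<'E'
from arc import *
print("S");show(S,[(-15,.05),(-15,.03)]+[(a,.026) for a in np.linspace(-15,-83.65,13)]+[(-83.65,.024),(-83.65,.023),(-83.65,.05)],(.6123,-.026),74.95)
print("V");show(V,[(-81.4,-.05),(-81.4,-.03)]+[(a,-.026) for a in np.linspace(-81.4,6.35,16)]+[(6.35,-.024),(6.35,-.023),(6.35,-.05)],(.60,0),6.35)
E
```

```text
S
a-15.00 d0.050 [0.0003 0.0019] w 0.0009 [ 0.6126 -0.0241]
a-15.00 d0.030 [-0.0052 -0.0193] w 0.0000 [ 0.6074 -0.0434]
a-15.00 d0.026 [-0.001  -0.0039] w 0.0000 [ 0.6064 -0.0473]
a-20.72 d0.026 [ 0.0001 -0.0079] w -0.0998 [ 0.6065 -0.0552]
a-26.44 d0.026 [-0.0006 -0.0079] w -0.0998 [ 0.6059 -0.0631]
a-32.16 d0.026 [-0.0014 -0.0078] w -0.0998 [ 0.6045 -0.0709]
a-37.88 d0.026 [-0.0021 -0.0076] w -0.0998 [ 0.6024 -0.0785]
a-43.60 d0.026 [-0.003  -0.0074] w -0.0998 [ 0.5994 -0.0859]
a-49.33 d0.026 [-0.0036 -0.007 ] w -0.0998 [ 0.5958 -0.0929]
a-55.05 d0.026 [-0.0043 -0.0067] w -0.0998 [ 0.5915 -0.0996]
a-60.77 d0.026 [-0.005  -0.0062] w -0.0998 [ 0.5865 -0.1058]
a-66.49 d0.026 [-0.0055 -0.0056] w -0.0998 [ 0.581  -0.1114]
a-72.21 d0.026 [-0.0061 -0.0051] w -0.0998 [ 0.5749 -0.1165]
a-77.93 d0.026 [-0.0066 -0.0044] w -0.0998 [ 0.5683 -0.1209]
a-83.65 d0.026 [-0.007  -0.0038] w -0.0998 [ 0.5613 -0.1247]
a-83.65 d0.024 [-0.002  -0.0002] w 0.0000 [ 0.5593 -0.1249]
a-83.65 d0.023 [-0.0009 -0.0001] w 0.0000 [ 0.5584 -0.125 ]
a-83.65 d0.050 [0.0268 0.003 ] w 0.0000 [ 0.5852 -0.122 ]
V
a-81.40 
[... 489 characters left out ...]
.1021 [0.5336 0.1134]
a-40.45 d-0.026 [0.0072 0.0038] w 0.1021 [0.5408 0.1172]
a-34.60 d-0.026 [0.0068 0.0044] w 0.1021 [0.5476 0.1216]
a-28.75 d-0.026 [0.0062 0.0051] w 0.1021 [0.5538 0.1267]
a-22.90 d-0.026 [0.0058 0.0058] w 0.1021 [0.5596 0.1325]
a-17.05 d-0.026 [0.0051 0.0063] w 0.1021 [0.5647 0.1388]
a-11.20 d-0.026 [0.0044 0.0067] w 0.1021 [0.5691 0.1455]
a-5.35 d-0.026 [0.0037 0.0072] w 0.1021 [0.5728 0.1527]
a0.50 d-0.026 [0.003  0.0076] w 0.1021 [0.5758 0.1603]
a6.35 d-0.026 [0.0022 0.0078] w 0.1021 [0.578  0.1681]
a6.35 d-0.024 [-0.0002  0.0019] w 0.0000 [0.5778 0.17  ]
a6.35 d-0.023 [-0.0001  0.001 ] w 0.0000 [0.5777 0.171 ]
a6.35 d-0.050 [ 0.003  -0.0268] w 0.0000 [0.5807 0.1442]
```

Request:
{"method": "step_arm", "body": {
  "deltas": [
    {"offset":[0,0,-0.026],"angular":[0,0,0]},
    {"offset":[0,0,-0.026],"angular":[0,0,0]},
    {"offset":[0,0,-0.026],"angular":[0,0,0]},
    {"offset":[0,0,0],"angular":[0,0,0]},
    {"offset":[0,0,0],"angular":[0,0,0]}
  ]
}}

```text
t: 4.18
tool_pos: [0.613, -0.0262, 0.2388]
ee_rot: [179.8, -0.0, 74.9]
wrist_force: [0.8, -0.5, -0.9]
opening: 0.0006
```

Request:
{"method": "step_arm", "body": {
  "deltas": [
    {"offset":[-0.003,-0.009,-0.001],"angular":[0,0,0]},
    {"offset":[-0.003,-0.008,0],"angular":[0,0,0]},
    {"offset":[-0.001,-0.004,0],"angular":[0,0,0]},
    {"offset":[0,-0.008,0],"angular":[0,0,-0.1]},
    {"offset":[-0.0006,-0.0079,0],"angular":[0,0,-0.1]},
    {"offset":[-0.0014,-0.0078,0],"angular":[0,0,-0.1]},
    {"offset":[-0.002,-0.0076,0],"angular":[0,0,-0.1]},
    {"offset":[-0.003,-0.0074,0],"angular":[0,0,-0.1]},
    {"offset":[0,0,0],"angular":[0,0,0]}
  ]
}}

```text
t: 5.3
tool_pos: [0.5982, -0.086, 0.236]
ee_rot: [180.0, -0.0, 46.3]
wrist_force: [-0.7, 0.3, -0.3]
opening: 0.0005
```

```bash
python3 - <<'E'
from rig import *
import cv2
a=snapshot("scene")[:,:,::-1]
cv2.imwrite("pics/s2.png",cv2.resize(a[90:290,180:420],None,fx=3,fy=3,interpolation=cv2.INTER_CUBIC))
s=observe();print(s["tool_pos"],s["ee_rot"],s["wrist_force"])
E
```

```text
[ 0.59827717 -0.08595035  0.23589065] [ 1.79987162e+02 -5.04068584e-03  4.63938550e+01] [ 0.14252329 -0.39449011 -0.33893785]
```

View pics/s2.png

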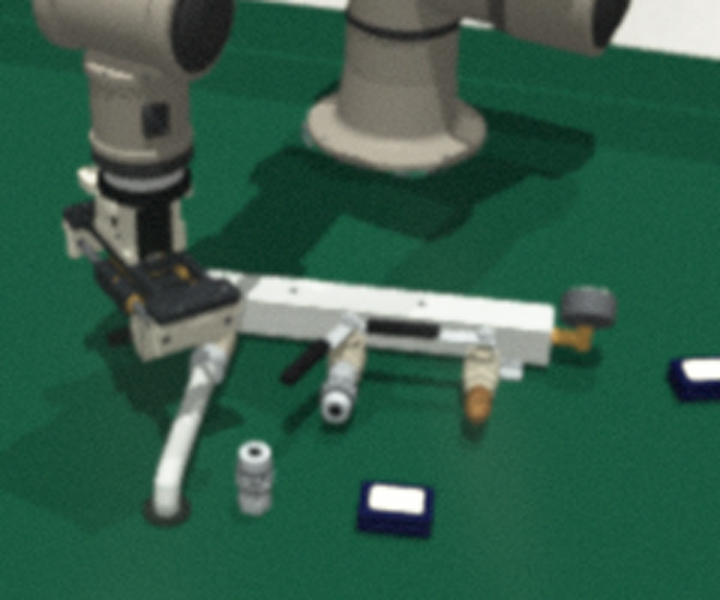

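The lever's tip shows at (120,337), left of the gripper, so it has been pushed round. I'll continue to the end of the arc.

Request:
{"method": "step_arm", "body": {
  "deltas": [
    {"offset":[-0.0026,-0.007,0],"angular":[0,0,-0.1]},
    {"offset":[-0.0043,-0.0067,0],"angular":[0,0,-0.1]},
    {"offset":[-0.005,-0.0062,0],"angular":[0,0,-0.1]},
    {"offset":[-0.0055,-0.0056,0],"angular":[0,0,-0.1]},
    {"offset":[-0.006,-0.005,0],"angular":[0,0,-0.1]},
    {"offset":[-0.0066,-0.0044,0],"angular":[0,0,-0.1]}
  ]
}}

```text
t: 6.1
tool_pos: [0.5687, -0.1203, 0.236]
ee_rot: [180.0, -0.1, 11.9]
wrist_force: [4.4, 4.1, -0.9]
opening: 0.0004
```

Request:
{"method": "step_arm", "body": {
  "deltas": [
    {"offset":[-0.003,-0.002,0],"angular":[0,0,-0.05]},
    {"offset":[-0.003,-0.001,0],"angular":[0,0,-0.05]},
    {"offset":[0,0,0],"angular":[0,0,0]}
  ]
}}

```text
t: 6.48
tool_pos: [0.5628, -0.1238, 0.236]
ee_rot: [180.0, -0.1, 6.3]
wrist_force: [2.1, 0.3, -0.4]
opening: 0.0006
```

Request:
{"method": "step_arm", "body": {
  "deltas": [
    {"offset":[-0.002,0,0],"angular":[0,0,0]},
    {"offset":[0,0,0],"angular":[0,0,0]}
  ]
}}

```text
t: 6.72
tool_pos: [0.5606, -0.124, 0.236]
ee_rot: [179.9, -0.1, 6.2]
wrist_force: [4.7, -1.4, -0.7]
opening: 0.0001
```

Request:
{"method": "step_arm", "body": {
  "deltas": [
    {"offset":[-0.001,0,0],"angular":[0,0,0]},
    {"offset":[0,0,0],"angular":[0,0,0]}
  ]
}}

```text
t: 6.98
tool_pos: [0.5596, -0.1241, 0.236]
ee_rot: [179.9, -0.1, 6.2]
wrist_force: [4.9, -2.5, -0.1]
opening: 0.0004
```

Request:
{"method": "step_arm", "body": {
  "deltas": [
    {"offset":[-0.001,0,0],"angular":[0,0,0]},
    {"offset":[0,0,0],"angular":[0,0,0]}
  ]
}}

```text
t: 7.22
tool_pos: [0.5591, -0.1241, 0.2361]
ee_rot: [179.9, -0.2, 6.2]
wrist_force: [7.0, -1.5, -1.1]
opening: 0.0005
```

Request:
{"method": "step_arm", "body": {
  "deltas": [
    {"offset":[-0.001,0,0],"angular":[0,0,0]},
    {"offset":[0,0,0],"angular":[0,0,0]}
  ]
}}

```text
t: 7.48
tool_pos: [0.5587, -0.124, 0.2362]
ee_rot: [179.9, -0.3, 6.2]
wrist_force: [11.3, -2.5, -4.7]
opening: 0.0006
```

Request:
{"method": "step_arm", "body": {
  "deltas": [
    {"offset":[-0.0015,0,0],"angular":[0,0,0]},
    {"offset":[0,0,0],"angular":[0,0,0]}
  ]
}}

```text
t: 7.72
tool_pos: [0.5581, -0.124, 0.2364]
ee_rot: [179.8, -0.5, 6.2]
wrist_force: [15.7, -1.8, -8.0]
opening: 0.0006
```

Request:
{"method": "step_arm", "body": {
  "deltas": [
    {"offset":[0.015,0.002,0],"angular":[0,0,0]},
    {"offset":[0.02,0.002,0],"angular":[0,0,0]},
    {"offset":[0,0,0.04],"angular":[0,0,0]},
    {"offset":[0,0,0.04],"angular":[0,0,0]},
    {"offset":[0,0,0.02],"angular":[0,0,0]},
    {"offset":[0,0.05,0],"angular":[0,0,0]},
    {"offset":[0,0.05,0],"angular":[0,0,0]},
    {"offset":[-0.04,0.05,0],"angular":[0,0,0]},
    {"offset":[-0.04,0.05,0],"angular":[0,0,0]},
    {"offset":[-0.03,0.02,0],"angular":[0,0,0]},
    {"offset":[0,0,0],"angular":[0,0,0]}
  ]
}}

```text
t: 9.1
tool_pos: [0.4803, 0.0993, 0.3356]
ee_rot: [-180.0, 0.2, 6.4]
wrist_force: [0.2, -0.6, -0.6]
opening: 0.0004
```

```bash
python3 - <<'E'
from rig import *
import cv2
a=snapshot("scene")[:,:,::-1]
cv2.imwrite("pics/s3.png",cv2.resize(a[90:290,180:420],None,fx=3,fy=3,interpolation=cv2.INTER_CUBIC))
s=observe();print(s["tool_pos"],s["ee_rot"],s["wrist_force"])
E
```

```text
[0.48176882 0.09846775 0.33578592] [1.79990293e+02 9.05874760e-02 6.30857345e+00] [-1.21384925  0.065287    0.19240977]
```

View pics/s3.png

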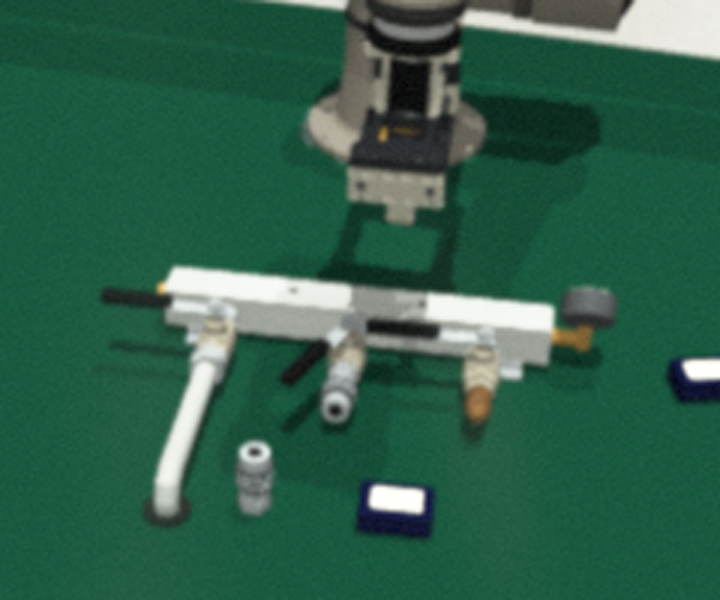

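The supply lever (sleeve at (102–165,297)) lies along the bar, shut, and the stop force confirmed it. Now the vent lever: I'll come down behind it, over the bar.

Request:
{"method": "step_arm", "body": {
  "deltas": [
    {"offset":[-0.019,0.006,0],"angular":[0,0,0.04]},
    {"offset":[0,0,-0.03],"angular":[0,0,0]},
    {"offset":[0,0,-0.03],"angular":[0,0,0]},
    {"offset":[0,0,-0.02],"angular":[0,0,0]},
    {"offset":[0,0,-0.018],"angular":[0,0,0]},
    {"offset":[0,0,0],"angular":[0,0,0]},
    {"offset":[0,0,0],"angular":[0,0,0]}
  ]
}}

```text
t: 10.02
tool_pos: [0.4644, 0.1035, 0.2381]
ee_rot: [180.0, -0.0, 8.4]
wrist_force: [-0.3, -0.2, 0.4]
opening: 0.0004
```

Request:
{"method": "step_arm", "body": {
  "deltas": [
    {"offset":[0.01,0.002,-0.001],"angular":[0,0,0]},
    {"offset":[0.01,0.002,0],"angular":[0,0,0]},
    {"offset":[0.004,0,0],"angular":[0,0,0]},
    {"offset":[0.008,-0.001,0],"angular":[0,0,0.102]},
    {"offset":[0.008,-0.0003,0],"angular":[0,0,0.102]},
    {"offset":[0.008,0.0006,0],"angular":[0,0,0.102]},
    {"offset":[0.008,0.0014,0],"angular":[0,0,0.102]},
    {"offset":[0.0078,0.0022,0],"angular":[0,0,0.102]},
    {"offset":[0.0075,0.003,0],"angular":[0,0,0.102]},
    {"offset":[0.0072,0.0038,0],"angular":[0,0,0.102]},
    {"offset":[0,0,0],"angular":[0,0,0]}
  ]
}}

```text
t: 11.4
tool_pos: [0.5421, 0.1178, 0.2364]
ee_rot: [-180.0, 0.0, 49.4]
wrist_force: [-1.0, -1.1, -0.0]
opening: 0.0005
```

```bash
python3 - <<'E'
from rig import *
import cv2
a=snapshot("scene")[:,:,::-1]
cv2.imwrite("pics/s4.png",cv2.resize(a[90:290,180:420],None,fx=3,fy=3,interpolation=cv2.INTER_CUBIC))
s=observe();print(s["tool_pos"],s["ee_rot"],s["wrist_force"])
E
```

```text
[0.54212035 0.1176821  0.23649487] [-1.79979268e+02  2.12399318e-02  4.92927485e+01] [-1.58111012  0.13482266 -0.4615376 ]
```

View pics/s4.png

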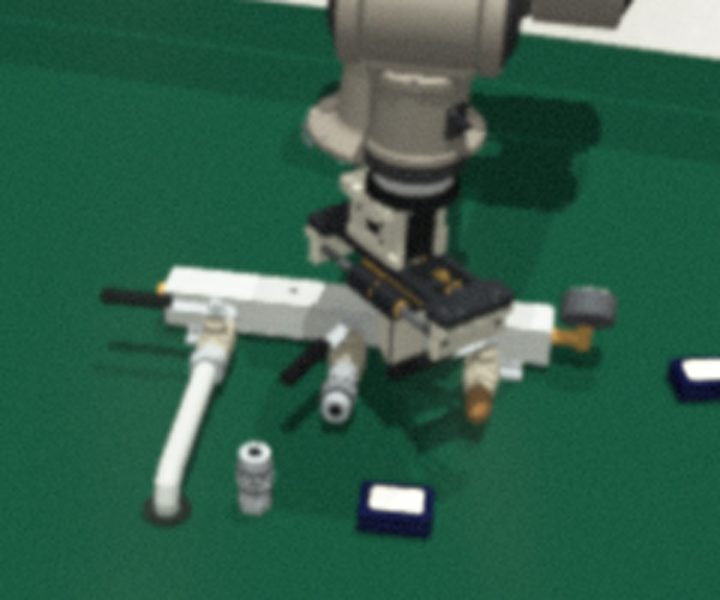

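The vent lever has swung to about 45° (tip at (400,370)) and the tool lever is untouched. I'll continue.

Request:
{"method": "step_arm", "body": {
  "deltas": [
    {"offset":[0.006,0.0044,0],"angular":[0,0,0.102]},
    {"offset":[0.006,0.0051,0],"angular":[0,0,0.102]},
    {"offset":[0.0058,0.0058,0],"angular":[0,0,0.102]},
    {"offset":[0.005,0.0063,0],"angular":[0,0,0.102]},
    {"offset":[0.0044,0.0067,0],"angular":[0,0,0.102]},
    {"offset":[0.0037,0.0072,0],"angular":[0,0,0.102]},
    {"offset":[0.0025,0.007,0],"angular":[0,0,0.102]},
    {"offset":[0.001,0.004,0],"angular":[0,0,0.05]},
    {"offset":[0.001,0.004,0],"angular":[0,0,0.05]},
    {"offset":[0,0,0],"angular":[0,0,0]}
  ]
}}

```text
t: 12.7
tool_pos: [0.5779, 0.1678, 0.2367]
ee_rot: [180.0, 0.0, 95.9]
wrist_force: [1.3, -2.7, -1.7]
opening: 0.0004
```

Request:
{"method": "step_arm", "body": {
  "deltas": [
    {"offset":[0,0.002,0],"angular":[0,0,0]},
    {"offset":[0,0,0],"angular":[0,0,0]}
  ]
}}

```text
t: 12.95
tool_pos: [0.5778, 0.1699, 0.2367]
ee_rot: [180.0, 0.0, 96.0]
wrist_force: [2.9, -3.9, -2.7]
opening: 0.0004
```

Request:
{"method": "step_arm", "body": {
  "deltas": [
    {"offset":[0,0.001,0],"angular":[0,0,0]},
    {"offset":[0,0,0],"angular":[0,0,0]}
  ]
}}

```text
t: 13.2
tool_pos: [0.5778, 0.1705, 0.2368]
ee_rot: [180.0, 0.1, 96.0]
wrist_force: [2.1, -6.1, -3.3]
opening: 0.0005
```

Request:
{"method": "step_arm", "body": {
  "deltas": [
    {"offset":[0,0.001,0],"angular":[0,0,0]},
    {"offset":[0,0,0],"angular":[0,0,0]}
  ]
}}

```text
t: 13.45
tool_pos: [0.5779, 0.1709, 0.2367]
ee_rot: [-180.0, 0.1, 96.0]
wrist_force: [1.3, -10.2, -1.1]
opening: 0.0005
```

Request:
{"method": "step_arm", "body": {
  "deltas": [
    {"offset":[0,0.0015,0],"angular":[0,0,0]},
    {"offset":[0,0,0],"angular":[0,0,0]}
  ]
}}

```text
t: 13.7
tool_pos: [0.5779, 0.1714, 0.2368]
ee_rot: [-180.0, 0.2, 96.0]
wrist_force: [1.3, -16.0, -0.9]
opening: 0.0006
```

Request:
{"method": "step_arm", "body": {
  "deltas": [
    {"offset":[0,0.001,0],"angular":[0,0,0]},
    {"offset":[0,0,0],"angular":[0,0,0]}
  ]
}}

```text
t: 13.95
tool_pos: [0.578, 0.1717, 0.2368]
ee_rot: [-179.9, 0.3, 96.0]
wrist_force: [2.1, -19.6, -1.1]
opening: 0.0006
```

The lever is at its hard stop. I'll back off, lift, and move clear of the top camera's view.

Request:
{"method": "step_arm", "body": {
  "deltas": [
    {"offset":[0,-0.015,0],"angular":[0,0,0]},
    {"offset":[0.002,-0.018,0],"angular":[0,0,0]},
    {"offset":[0,0,0.04],"angular":[0,0,0]},
    {"offset":[0,0,0.05],"angular":[0,0,0]},
    {"offset":[0,0,0.05],"angular":[0,0,0]},
    {"offset":[-0.04,-0.02,0.01],"angular":[0,0,0]},
    {"offset":[-0.05,-0.05,0],"angular":[0,0,0]},
    {"offset":[-0.04,-0.05,0],"angular":[0,0,0]},
    {"offset":[-0.03,-0.05,0],"angular":[0,0,0]},
    {"offset":[-0.03,-0.05,0],"angular":[0,0,0]},
    {"offset":[-0.03,-0.05,0],"angular":[0,0,0]},
    {"offset":[-0.02,-0.05,0],"angular":[0,0,0]}
  ]
}}

```text
t: 15.45
tool_pos: [0.3448, -0.1726, 0.3872]
ee_rot: [179.9, 0.0, 96.0]
wrist_force: [1.7, -0.9, 0.4]
opening: 0.0004
```

Request:
{"method": "step_arm", "body": {
  "deltas": [
    {"offset":[-0.03,-0.05,0],"angular":[0,0,0]},
    {"offset":[-0.03,-0.05,0],"angular":[0,0,0]},
    {"offset":[-0.02,-0.05,0],"angular":[0,0,0]},
    {"offset":[0,-0.05,0],"angular":[0,0,0]},
    {"offset":[0,0,0],"angular":[0,0,0]},
    {"offset":[0,0,0],"angular":[0,0,0]}
  ]
}}

```text
t: 16.2
tool_pos: [0.2661, -0.3709, 0.3865]
ee_rot: [180.0, -0.1, 96.0]
wrist_force: [-0.2, -0.1, 0.0]
opening: 0.0006
```

```bash
python3 - <<'E'
from rig import *
import cv2
a=snapshot("top")[:,:,::-1]
cv2.imwrite("pics/t5.png",cv2.resize(a[150:300,160:360],None,fx=4,fy=4,interpolation=cv2.INTER_CUBIC))
s=observe();print(s["tool_pos"],s["ee_rot"],s["wrist_force"])
E
```

```text
[ 0.26633286 -0.37045477  0.38666149] [ 1.79991672e+02 -6.27042083e-02  9.60491944e+01] [-0.1298134  -0.53127859  0.04271359]
```

View pics/t5.png

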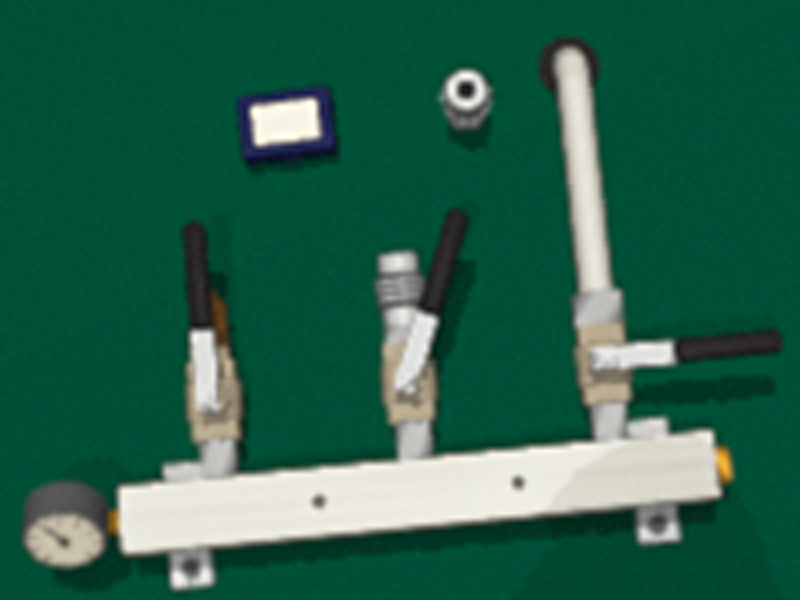

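The supply tip is at (780,341), across its pipe. The vent tip is at (194,225), in line with the silencer. The tool lever, coupling and case sit where they did before. A quick angle check, then I'll hand in.

```bash
python3 - <<'E'
from h import *
T=lambda u,v:(160+(u+.5)/4-.5,150+(v+.5)/4-.5)
for n,t,P in (("S",(780,341),(.5272,-.0530)),("V",(194,225),(.5006,.1856))):
    d=plane("top",T(*t),.073)[:2]-P;print(n,d.round(4),"theta",np.radians(6.35)-np.arctan2(d[1],d[0]))
close_job()
E
```

```text
S [ 0.0117 -0.1022] theta 1.5680263647802877
V [0.1016 0.0114] theta -0.0012141045827621516
the job is handed in; nothing more can be done
```

The supply valve was shut first, then the vent valve was opened, and the job is handed in at about 16 s of the 61 s allowed. Each lever was pushed from the side with the closed fingertips and pressed onto its hard stop, with the wrist force reaching about 16 N (supply) and 20 N (vent).

- **Lever angles:** measured from the last top picture, the supply lever stands at about 1.568 rad (fully shut is 1.571) and the vent lever at about 0.00 rad (fully open is 0).
- **Left alone:** in that picture the third lever, the spare coupling and the case beyond the levers are where they were at the start. I did not look again at the second case and the pen cup, but the arm stayed clear of both.
- **At hand-in:** the arm was clear of everything, with the wrist force close to zero.
- **Disagreements:** the trained networks put things about 12 mm apart in x between the two cameras, so I used my own projected positions instead. One move call was refused for its format and moved nothing.

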